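# Flip the retaining leaf of a parts case and catch it

## Task

The parts case lies open and its clear hinged leaf covers (or nearly covers) the left tray. With fingertips only, swing the leaf over by its pull tab, up off the left tray, over the spine and down flat onto the right tray, keeping it under control rather than flinging it; then push the right tray's slide catch fully in over the leaf's edge. Do not pinch the leaf or the catch or force them, do not shift or lift the case, and leave everything else on the bench where it is.

Things in the scene. Friction and masses are not known exactly. Their poses are not given: they have to be found in the camera images.
- case: Black parts case open like a book, loose on rubber feet, about 2.4 kg; 250 mm along its spine, 376 across, flat rims 50 high. Origin: centre of its underside, on the bench. x: along the spine, away from the robot at yaw 0; +y: left tray, -y: right tray; z up. Each tray spans 8 to 188 mm from the spine, its outer rim 160 to 188. At x = -60 mm each outer rim has a slide catch, both drawn back.
- leaf (a joint): Leaf's hinge angle, rad: 0 flat on the left tray, pi/2 upright, pi flat on the right tray (stops at 0 and pi). Starts 0 to 0.3. Rigid clear sheet in a grey frame, 5 mm thick, 190 g, 236 mm along the spine, reaching 168 mm from the hinge, with a tab beyond. Stiff hinge: it stays at any angle where it is left (0.3 N m plus its weight, 2 to 3 N at the tab), so it must be moved all the way and pressed flat.
- tab_edge (a point): Middle of the free edge (and of the thickness) of the leaf's grey pull tab, 218 mm from the hinge axis. The tab is 60 mm wide, centred on the leaf (case x = 0), 5 mm thick, from 168 to 218 mm out; with the leaf flat its last 30 mm stand out past the case, 50 mm above the bench. y axis: from hinge to tab; z: normal to the leaf, up when it is on the left, down when on the right.
- hinge_mid (a point): Point on the leaf's hinge axis at the middle of the spine, 52.5 mm above the bench; axes as case. The hinge axis runs along case x, through the middle of the leaf's thickness.
- catch (a joint): Travel of the right tray's slide catch, m: 0 = drawn back (open), as at the start; 0.014 = fully in, moved towards the spine over the leaf's edge. Takes about 1.2 N and stays where it is left. It passes over the leaf only when that is pressed flat to about 1 degree (else it jams on, or slips under, the leaf's edge), and then holds the leaf down.
- catch_nub (a point): Middle of the outer face (looks to case -y) of the right catch's thumb nub, 71 mm above the bench, 195 mm from the spine when open, 181 when in; centred at case x = -60 mm. Nub: 26 mm along the spine, 9 thick, from 62.5 to 80 mm above the bench, on a bolt plate 4 mm thick and 30 wide that slides 3.5 mm above the flat leaf.
- crimper: Bystander, to be left alone: pliers, 190 mm long, 18 mm high, blue handles, lying left of the case, jaws away from the robot; origin under its middle
- screwdriver: Bystander, to be left alone: screwdriver with a yellow handle, 190 mm long, 26 mm thick, lying beyond the case's far end; origin under its middle
- multimeter: Bystander, to be left alone: hand-held meter, 150 x 76 x 34 mm (dial up to 45 mm), lying to the right of the case; origin under its middle
- terminal_strip: Bystander, to be left alone: grey terminal strip, 72 x 22 x 20 mm, left of the case; origin under its middle
- tape_roll: Bystander, to be left alone: black roll of tape lying flat, 66 mm across, 19 mm high, left of the case; origin under its middle
- ferrule_jar: Bystander, to be left alone: small white jar with black cap, 42 mm across, 58 mm high, standing right of the case; origin under its middle
- wire_reel: Bystander, to be left alone: reel of copper wire with black flanges, standing on one flange, 72 mm across, 40 mm high, beyond the case's far end; origin under its middle

How it is judged:
By the outcome, as a careful person would: the job done as asked, in the order asked, and still so for the second after the job is handed in, with the robot touching nothing.
It also fails if it takes over 51 s, if anything falls off the work surface, if the arm or the gripper's body presses on something with over 40 N, if the wrist force passes 120 N, or if a joint passes its speed limit or range.

## Robot

A 6-joint arm with a two-finger parallel gripper is mounted at the origin on the work surface. World frame = base frame: x ahead of the robot, y to its left, z up, the work surface at z = 0. Lengths are in mm, angles in rad, forces in N, time in s.
With the tool pointing down it reaches from about 350 to 775 mm from the base axis. Payload 7.3 kg.
Tool frame: the origin (TCP) lies on the front face of the gripper's body, between the roots of the fingers; the fingertips stand 66 mm ahead of it and the grasp point (between the pads) lies 47 mm ahead of it (bot.tip_extent is the distance from the TCP to the fingertips, in mm); z points along the fingers, y is the line along which they close (so a half turn about z gives the same grasp; the last joint's range is limited). The gripper opens to 92 mm and grips with 3 to 60 N. Pads are 19 mm wide; open, the fingers measure 130 mm over their backs; the gripper's body (75 mm by 190 mm) begins 47 mm behind the grasp point.
Start: joints at [1.192, 0.342, 1.524, -0, 1.275, -0.146], TCP at [121.1, 510.855, 292.241] pointing down, gripper open.
Joint ranges: [-2.53, 2.53], [-0.77, 2.02], [0.04, 2.7], [-1, 4.14], [0.28, 2.66], [-3.11, 3.11]. Speed limits (rad/s): [2.57, 2.57, 3.14, 3.14, 3.14, 3.14].

## Interface

Orientations are given as [roll, pitch, yaw] about the fixed x, y, z axes, in that order (R = Rz(yaw) Ry(pitch) Rx(roll)).
In Python, from plant import readout, viewer, order, bot gives the robot as it stands.
- The arm moves only by the shell command python3 -m creep 'ROWS'. ROWS is text: rows parted by semicolons, each of 7 numbers parted by spaces: the shift along the world's x, y, z in m, then the turn, a rotation vector about the world's x, y, z in rad, then the opening in per cent of the stroke, from 0 (shut) to 100 (fully open). A call has 1 to 8 rows; each row shifts and turns the commanded pose from where the row before left it; what a row does not reach is not made up. A row lasts 1/12 s, in which the tool goes at most 41.7 mm and 7.16 degrees, less where a joint would pass 70% of its speed; a pose out of reach is approached as far as the arm can. A call is refused whole if a number of a shift passes 0.0417 or a number of a turn 0.125, either way. A call with a gripper value outside its range is refused whole. The fingers move at their own pace and stop on an object; the grip force is fixed at half the most. Time passes only in rows, so rows that do not move let the fingers close. It gives the time, the measured TCP pose, the force, the opening and the grip force at its end, in the units of the state.
- readout.get_obs(): the state, without advancing time (a new reading comes with each control period).
- viewer.capture(name): name is "scene" or "top" or "wrist"; returns the picture (420x560x3 uint8, red, green, blue); there is no depth.
- viewer.camera_info(name): a dict with "fx", "fy", "cx", "cy" (pixels), "origin" and "rotation" of the camera in the world. Camera axes: x right, y up, looking along -z (the intrinsics and any distortion apply to the point x, -y, -z); pixel columns grow to the right and rows downward; lengths in mm; the calibration is good to about 2 mm. A picture is of the moment at which its call begins: read the wrist's pose just before it. camera_info takes no time and is no camera call; for the wrist camera it gives the pose at the moment of the call.
- order.close_job(): hands the job in; it is judged then, once.
The state is a dict: "time": time; "joint_positions": joint angles; "dq": joint speeds; "tau": joint torques, N m; "tool_pos": TCP position; "tcp_rot": TCP orientation; "contact_force": force on the tool from outside, world axes, zero at the start; "moment": the same for the moment, N m; "grip_width": finger opening in mm; "finger_force": force on a finger pad.
Only numpy, scipy, OpenCV 4.12 (cv2) and the standard library are available. Lean on these libraries where they do the work, as an engineer would, in place of code of your own. Each camera call takes 0.05 s, during which the arm holds its last target. There are 200 camera calls.

## Working session

There is one attempt and no reset: what is moved stays moved. The work goes in short steps, Python scripts to look and compute and a shell command to move; the robot and the scene stay as the last step left them, time stands still between calls to the robot, and variables do not carry over. Pictures are saved under pics/ and viewed, at most 10 in all, crops included, and the job is handed in when it is done.

```bash
ls; mkdir -p pics; python3 - <<'E'
from plant import readout, viewer, order, bot
import cv2
o=readout.get_obs()
print({k:o[k] for k in("time","tool_pos","tcp_rot","grip_width","contact_force")})
for n in("scene","top"):
    print(n,viewer.camera_info(n))
    cv2.imwrite(f"pics/{n}0.png",viewer.capture(n)[:,:,::-1])
E
```

```text
pics
{'time': 0.0, 'tool_pos': array([120.99505152, 510.56058612, 291.5461755 ]), 'tcp_rot': array([-3.14008084e+00, -1.95847386e-04,  2.90878206e+00]), 'grip_width': 91.97956203973087, 'contact_force': array([-0.03686317,  0.90609464,  0.28761544])}
scene {'fx': 524.0505394763, 'fy': 524.0505394763, 'cx': 275.06683750709436, 'cy': 211.45219522426254, 'origin': array([1199.913248  ,  574.1281108 , 1081.65622121]), 'rotation': array([ 0.67742431, -0.00896178,  2.31821291])}
top {'fx': 465.00666615434324, 'fy': 465.00666615434324, 'cx': 276.78946210338114, 'cy': 212.13653915829306, 'origin': array([ 502.55445708,   42.61329773, 1073.34116686]), 'rotation': array([ 0.08603322,  0.00996387, -1.59116867])}
```

View pics/top0.png

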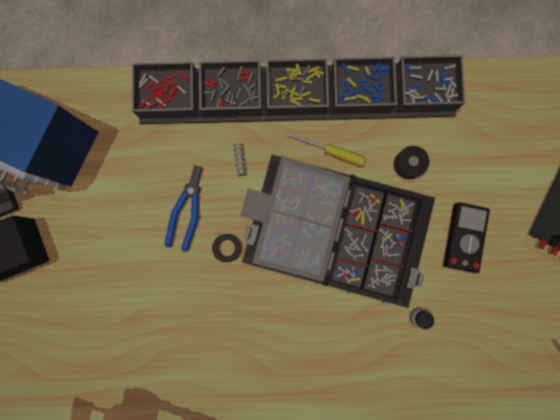

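View pics/scene0.png

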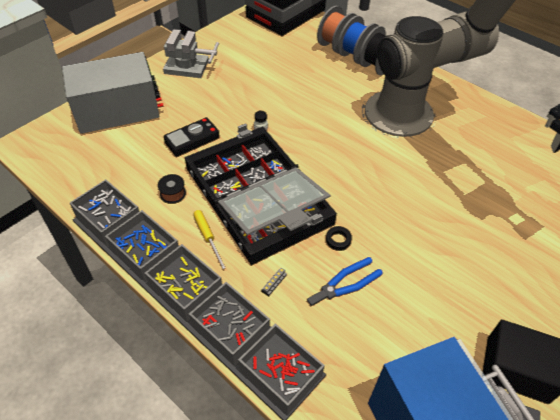

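The top view shows the case with its spine running about 14° clockwise. Its corners are near (273,157), (434,195), (408,305) and (247,262). The leaf tab is at about (257,205), the right catch at (415,278), the tape roll at (228,248) and the jar at (423,319). The scene view shows the leaf standing slightly open. Next I'll measure these.

```bash
cat > h.py <<'E'
import numpy as np, cv2
from scipy.spatial.transform import Rotation as R
from plant import readout, viewer, order, bot
def cam(n):
    c=viewer.camera_info(n); return c, R.from_euler('xyz',c["rotation"]).as_matrix()
def ray(n,u,v,c=None):
    c,M=c or cam(n)
    return np.array(c["origin"]), M@np.array([(u-c["cx"])/c["fx"],-(v-c["cy"])/c["fy"],-1.])
def onz(n,u,v,z,c=None):
    o,d=ray(n,u,v,c); return o+d*(z-o[2])/d[2]
def pix(n,P,c=None):
    c,M=c or cam(n); q=(np.atleast_2d(P)-c["origin"])@M
    return np.c_[c["cx"]+c["fx"]*q[:,0]/-q[:,2], c["cy"]-c["fy"]*q[:,1]/-q[:,2]]
E
python3 - <<'E'
from h import *
print([a for a in dir(bot) if a[0]!='_'], viewer.camera_info("top").keys())
for u,v in [(273,157),(434,195),(408,305),(247,262)]: print(onz("top",u,v,50).round())
im=cv2.imread("pics/top0.png"); cv2.imwrite("pics/tc.png",cv2.resize(im[140:340,215:475],None,fx=3,fy=3,interpolation=cv2.INTER_CUBIC))
im=cv2.imread("pics/scene0.png"); cv2.imwrite("pics/sc.png",cv2.resize(im[100:270,170:360],None,fx=3.5,fy=3.5,interpolation=cv2.INTER_CUBIC))
E
```

```text
['Unreachable', 'tip_extent'] dict_keys(['fx', 'fy', 'cx', 'cy', 'origin', 'rotation'])
[715.  57.  50.]
[ 622. -297.   50.]
[ 383. -229.   50.]
[483. 118.  50.]
```

View pics/tc.png

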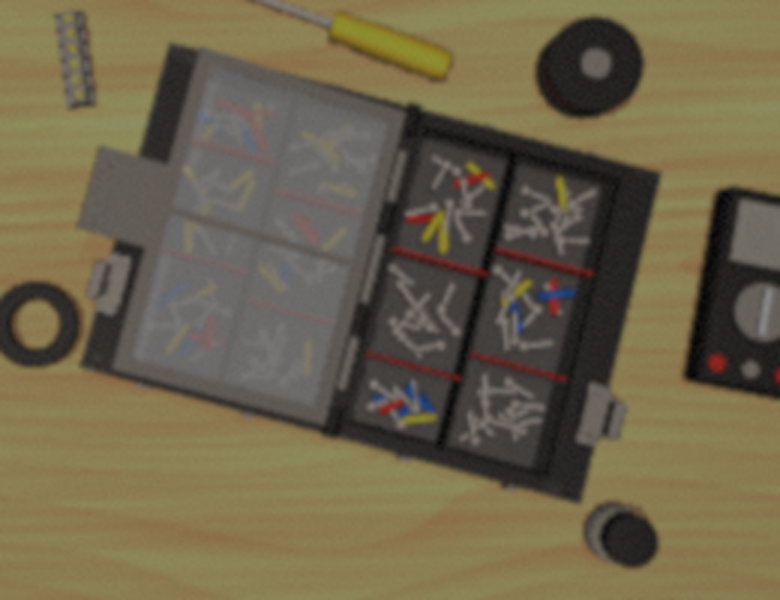

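View pics/sc.png

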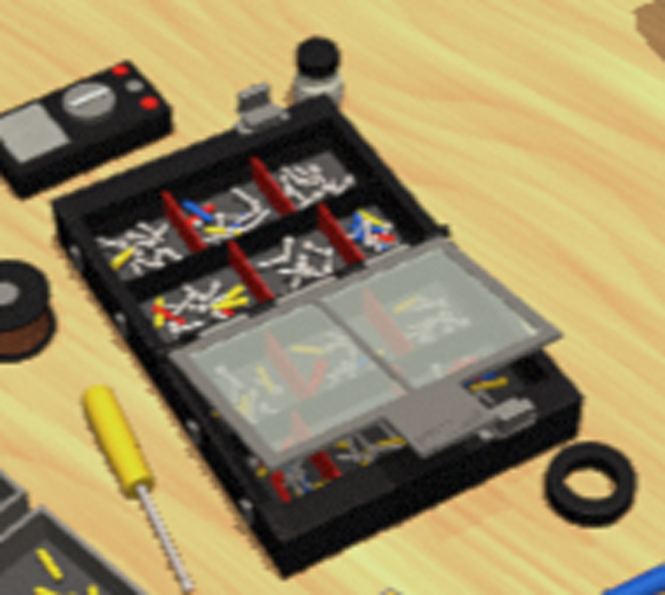

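The crops sharpen these. In the top crop the rim corners are (170,45), (660,172), (580,500) and (83,368), and the tab's free edge runs (100,148) to (78,228). In the scene crop the tab's edge runs (425,457) to (500,425), well above the rim. I'll triangulate the tab next.

```bash
python3 - <<'E'
from h import *
t=lambda x,y:(215+(x+.5)/3-.5,140+(y+.5)/3-.5)
s=lambda x,y:(170+(x+.5)/3.5-.5,100+(y+.5)/3.5-.5)
C=np.array([onz("top",*t(*p),50) for p in [(170,45),(660,172),(580,500),(83,368)]])
print(C.round(1)); 
for i in range(4): print(np.linalg.norm(C[i]-C[i-1]).round(1),end=' ')
c=C.mean(0); ex=(C[0]+C[1]-C[2]-C[3])[:2]; ey=(C[0]+C[3]-C[1]-C[2])[:2]
y1=np.arctan2(ex[1],ex[0]); y2=np.arctan2(-ey[0],ey[1]); print('\ncentre',c.round(1),'yaws',y1,y2)
def tri(a,b):
    o1,d1=ray("top",*a); o2,d2=ray("scene",*b)
    k=np.linalg.lstsq(np.c_[d1,-d2],o2-o1,rcond=None)[0]; p,q=o1+k[0]*d1,o2+k[1]*d2
    return (p+q)/2,np.linalg.norm(p-q)
w=y2*.6+y1*.4; Rz=np.array([[np.cos(w),-np.sin(w)],[np.sin(w),np.cos(w)]])
P=[]
for a,b in [((100,148),(425,457)),((78,228),(500,425)),((89,188),(462,441))]:
    p,e=tri(t(*a),s(*b)); print('tab',p.round(1),e.round(1),'case',((p-c)[:2]@Rz).round(1), 'th',np.arctan2(p[2]-52.5,((p-c)[:2]@Rz)[1]).round(3))
for nm,q,z in [('nub',(622,420),71),('plate',(597,412),62),('jar',(630,538),58),('mm TL',(724,190),34),('mm BL',(688,378),34),('tape R',(78,325),10),('strip B',(82,105),20)]:
    p=onz("top",*t(*q),z); print(nm,p.round(1),((p-c)[:2]@Rz).round(1))
E
```

```text
[[ 720.    60.6   50. ]
 [ 617.1 -298.2   50. ]
 [ 380.3 -228.8   50. ]
 [ 482.3  128.7   50. ]]
247.3 373.2 246.8 371.8 
centre [549.9 -84.4  50. ] yaws -0.2819096943355703 -0.2785801943339878
tab [635.1 111.2 106.6] 3.1 case [ 27.8 211.5] th 0.25
tab [579.2 128.2 103.7] 4.6 case [-30.7 212.4] th 0.236
tab [607.3 119.5 104.9] 3.3 case [ -1.2 211.8] th 0.243
nub [ 438.3 -255.5   71. ] [ -60.1 -195.3]
plate [ 443.7 -240.6   62. ] [ -59.  -179.4]
jar [ 353.8 -261.1   58. ] [-139.7 -224. ]
mm TL [ 604.4 -350.4   34. ] [ 125.8 -240.6]
mm BL [ 465.6 -316.5   34. ] [ -16.9 -246.3]
tape R [514.1 135.4  10. ] [-95.2 201.4]
strip B [681.5 129.2  20. ] [ 67.4 241.6]
```

Everything checks: the rim measures 247 x 373, the nub lies at case (-60,-195), and the tab is at r = 218 with θ = 0.243. Case centre is (550,-84) with yaw -0.28. I'll close the fingers and go above the tab side.

```bash
R=1; python3 -m creep '.0316 -.0204 0 0 0 -.101 0;.0316 -.0204 0 0 0 -.101 0;.0316 -.0204 0 0 0 -.101 0;.0316 -.0204 0 0 0 -.101 0;.0316 -.0204 0 0 0 -.101 0;.0316 -.0204 0 0 0 -.101 0;.0316 -.0204 0 0 0 -.101 0;.0316 -.0204 0 0 0 -.101 0'
python3 -m creep '.0316 -.0204 0 0 0 -.101 0;.0316 -.0204 0 0 0 -.101 0;.0316 -.0204 0 0 0 -.101 0;.0316 -.0204 0 0 0 -.101 0;.0316 -.0204 0 0 0 -.101 0;.0316 -.0204 0 0 0 -.101 0;.0316 -.0204 0 0 0 -.101 0;.0316 -.0204 0 0 0 -.101 0'
python3 -m creep '0 0 0 -.12 .0345 0 0;0 0 0 -.12 .0345 0 0;0 0 0 -.12 .0345 0 0;0 0 0 -.12 .0345 0 0'
python3 -c "
from h import *
o=readout.get_obs();print(o['joint_positions'],o['tool_pos'],o['tcp_rot'])"
```

```text
time: 0.77
tool_pos: [375.1, 346.3, 292.0]
tcp_rot: [-3.141, -0.0, 2.096]
contact_force: [-0.1, 0.1, 0.7]
grip_width: 42.9
finger_force: 0.0
time: 1.43
tool_pos: [627.9, 183.1, 291.7]
tcp_rot: [-3.141, 0.0, 1.288]
contact_force: [0.2, -0.2, 0.4]
grip_width: 0.2
finger_force: 0.0
time: 1.77
tool_pos: [627.0, 184.1, 292.6]
tcp_rot: [3.141, 0.505, 1.291]
contact_force: [0.2, -0.4, -0.2]
grip_width: 0.5
finger_force: 0.0
[ 0.32278881  0.75707275  0.89514509 -0.41935642  1.77415892  0.57648253] [626.98934725 184.07054372 292.56803065] [3.14126779 0.50507069 1.2908214 ]
```

```bash
python3 -m creep '.001 .003 0 -.12 .0345 0 0;.001 .003 0 -.12 .0345 0 0;.001 .003 -.03 -.12 .0345 0 0;0 0 -.03 0 0 0 0;0 0 -.03 0 0 0 0;0 0 -.03 0 0 0 0;0 0 -.03 0 0 0 0;0 0 0 0 0 0 0'
python3 - <<'E'
from h import *
o=readout.get_obs();print(o['joint_positions'],o['tool_pos'],o['tcp_rot'])
a=viewer.capture("scene");b=viewer.capture("top")
cv2.imwrite("pics/c1.png",np.hstack([cv2.resize(a[60:300,150:400],None,fx=1.6,fy=1.6),cv2.resize(b[110:350,200:450],None,fx=1.6,fy=1.6)])[:,:,::-1])
E
```

```text
time: 2.43
tool_pos: [627.3, 192.8, 134.6]
tcp_rot: [-3.123, 0.88, 1.307]
contact_force: [0.4, 0.1, -1.5]
grip_width: 0.7
finger_force: 0.0
[ 0.4093604   1.05095419  0.88462677 -0.65347551  1.80862443  0.72706749] [627.34168756 192.79128378 134.64409787] [-3.12261326  0.88029755  1.30704336]
```

View pics/c1.png

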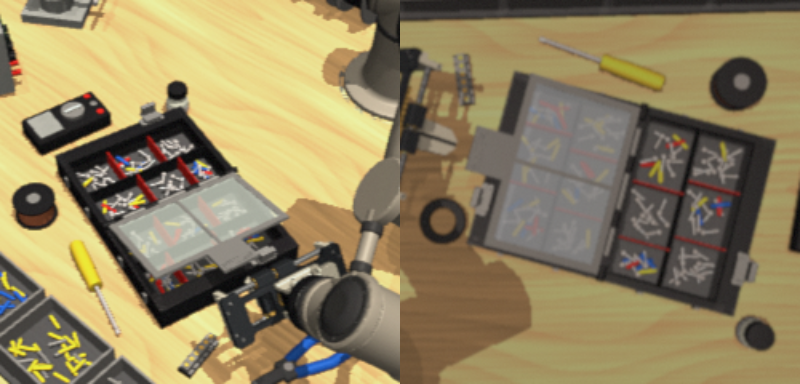

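The scene shows the fingers pointing at the tab from outside, with the tip in the top panel near (455,143) and the tab edge near (480,150). The approach is clear. Next I'll work out waypoints for the swing.

```bash
cat > plan.py <<'E'
from h import *
EX=np.array([.961,-.276,0]); EY=np.array([.276,.961,0]); C=np.array([550,-84.4,0])
def tcp(th,a,r=None,s=15,push=0):
    t,A=np.radians(th),np.radians(a)
    n=np.array([np.sin(t),-np.cos(t)]); u=np.array([np.cos(t),np.sin(t)])
    zb=np.array([np.sin(A),np.cos(A)]); up=np.array([-np.cos(A),np.sin(A)])
    h=np.array([0,52.5])
    if th+a<90: c=218*u+2.5*n+h-s*zb
    else: c=(r or 203)*u+2.5*n+h
    return c-9.5*up+66*zb-push*n
def now():
    o=readout.get_obs(); p=o['tool_pos']-C
    z=R.from_euler('xyz',o['tcp_rot']).as_matrix()[:,2]
    a=np.degrees(np.arctan2(-z@EY,-z[2]))
    print('t',o['time'].__round__(2),'case',np.array([p@EX,p@EY,p[2]]).round(1),'a',a.round(1),'side',(z@EX).round(3),'F',np.round(o['contact_force'],1),'q',o['joint_positions'].round(2))
E
python3 - <<'E'
from plan import *
now()
p=None
for th,a,r in [(14,50,0),(27,50,0),(40,50,203),(53,44,203),(66,33,203),(79,20,203),(92,8,203),(105,0,203),(118,0,202),(131,0,200),(144,0,197),(157,0,194),(170,0,191),(180,0,190)]:
    q=tcp(th,a,r); d=None if p is None else (q-p[0])/8
    if p: v=d[0]*EY/1000; print(th,a,q.round(1),'row',v[0].round(4),v[1].round(4),(d[1]/1000).round(4),'turn',(EX*np.radians(p[1]-a)/8).round(4))
    else: print(th,a,q.round(1))
    p=(q,a)
E
```

```text
t 2.53 case [ -0.3 288.7 141.5] a 50.2 side -0.002 F [ 0.3 -0.2  1. ] q [ 0.41  1.04  0.88 -0.66  1.81  0.73]
14 50 [257.3 128.3]
27 50 [240.5 174.7] row -0.0006 -0.002 0.0058 turn [ 0. -0.  0.]
40 50 [213.8 216.2] row -0.0009 -0.0032 0.0052 turn [ 0. -0.  0.]
53 44 [176.8 254. ] row -0.0013 -0.0044 0.0047 turn [ 0.0126 -0.0036  0.    ]
66 33 [128.8 287.1] row -0.0017 -0.0058 0.0041 turn [ 0.0231 -0.0066  0.    ]
79 20 [ 72.7 310.1] row -0.0019 -0.0067 0.0029 turn [ 0.0273 -0.0078  0.    ]
92 8 [ 14.  319.5] row -0.002 -0.007 0.0012 turn [ 0.0252 -0.0072  0.    ]
105 0 [-40.6 315.2] row -0.0019 -0.0066 -0.0005 turn [ 0.0168 -0.0048  0.    ]
118 0 [-83.1 298. ] row -0.0015 -0.0051 -0.0022 turn [ 0. -0.  0.]
131 0 [-119.8  271.1] row -0.0013 -0.0044 -0.0034 turn [ 0. -0.  0.]
144 0 [-148.4  236.3] row -0.001 -0.0034 -0.0043 turn [ 0. -0.  0.]
157 0 [-168.1  196.6] row -0.0007 -0.0024 -0.005 turn [ 0. -0.  0.]
170 0 [-178.2  154.1] row -0.0003 -0.0012 -0.0053 turn [ 0. -0.  0.]
180 0 [-180.5  121. ] row -0.0001 -0.0003 -0.0041 turn [ 0. -0.  0.]
```

```bash
python3 -m creep '0 0 -.018 0 0 0 0;0 0 -.018 0 0 0 0;-.0029 -.01 0 0 0 0 0;-.0029 -.01 0 0 0 0 0;-.0029 -.0101 0 0 0 0 0;0 0 .006 0 0 0 0;0 0 .006 0 0 0 0;0 0 .006 0 0 0 0'
python3 -c "from plan import *;now()"
python3 -m creep '0 0 .005 0 0 0 0;-.0006 -.002 .0058 0 0 0 0;-.0006 -.002 .0058 0 0 0 0;-.0006 -.002 .0058 0 0 0 0;0 0 0 0 0 0 0'
python3 - <<'E'
from plan import *
now()
a=viewer.capture("scene")
cv2.imwrite("pics/c2.png",cv2.resize(a[100:300,170:400],None,fx=3,fy=3)[:,:,::-1])
E
```

```text
time: 3.2
tool_pos: [621.4, 163.8, 125.4]
tcp_rot: [-3.141, 0.873, 1.293]
contact_force: [-0.8, 0.0, 0.2]
grip_width: 0.5
finger_force: 0.0
t 3.2 case [1.000e-01 2.582e+02 1.254e+02] a 50.0 side 0.001 F [-0.8  0.   0.2] q [ 0.38  1.02  0.98 -0.66  1.73  0.75]
time: 3.62
tool_pos: [619.3, 157.4, 148.2]
tcp_rot: [3.142, 0.873, 1.292]
contact_force: [-0.3, 0.3, 0.9]
grip_width: 0.6
finger_force: 0.2
t 3.62 case [-1.000e-01  2.516e+02  1.482e+02] a 50.0 side 0.001 F [-0.3  0.3  0.9] q [ 0.37  0.98  1.   -0.67  1.74  0.73]
```

View pics/c2.png

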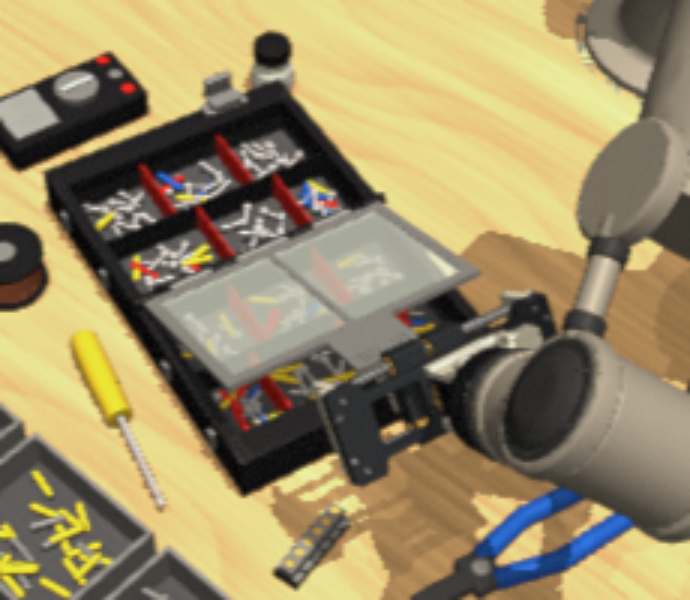

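The tab edge has moved up from about (302,226) to (292,215) full-frame pixels, so the leaf is riding on the fingers. I'll continue the arc.

```bash
python3 -m creep '-.0006 -.002 .0058 0 0 0 0;-.0006 -.002 .0058 0 0 0 0;-.0006 -.002 .0058 0 0 0 0;-.0006 -.002 .0058 0 0 0 0;-.0006 -.002 .0058 0 0 0 0'
python3 -m creep '-.0009 -.0032 .0052 0 0 0 0;-.0009 -.0032 .0052 0 0 0 0;-.0009 -.0032 .0052 0 0 0 0;-.0009 -.0032 .0052 0 0 0 0;-.0009 -.0032 .0052 0 0 0 0;-.0009 -.0032 .0052 0 0 0 0;-.0009 -.0032 .0052 0 0 0 0;-.0009 -.0032 .0052 0 0 0 0'
python3 -c "from plan import *;now()"
python3 -m creep '-.0013 -.0044 .0047 .0126 -.0036 0 0;-.0013 -.0044 .0047 .0126 -.0036 0 0;-.0013 -.0044 .0047 .0126 -.0036 0 0;-.0013 -.0044 .0047 .0126 -.0036 0 0;-.0013 -.0044 .0047 .0126 -.0036 0 0;-.0013 -.0044 .0047 .0126 -.0036 0 0;-.0013 -.0044 .0047 .0126 -.0036 0 0;-.0013 -.0044 .0047 .0126 -.0036 0 0'
python3 - <<'E'
from plan import *
now(); print(tcp(53,44,203))
a=viewer.capture("scene");b=viewer.capture("top")
cv2.imwrite("pics/c3.png",np.hstack([cv2.resize(a[60:300,150:400],None,fx=1.6,fy=1.6),cv2.resize(b[110:350,200:450],None,fx=1.6,fy=1.6)])[:,:,::-1])
E
```

```text
time: 4.08
tool_pos: [616.1, 146.8, 176.1]
tcp_rot: [-3.139, 0.874, 1.294]
contact_force: [-0.5, 0.6, -2.2]
grip_width: 0.3
finger_force: 0.9
time: 4.75
tool_pos: [608.8, 121.1, 217.5]
tcp_rot: [-3.139, 0.874, 1.294]
contact_force: [0.8, 0.3, -2.2]
grip_width: 0.7
finger_force: 1.1
t 4.75 case [-2.000e-01  2.138e+02  2.175e+02] a 50.1 side -0.001 F [ 0.8  0.3 -2.2] q [ 0.33  0.86  1.05 -0.7   1.77  0.66]
time: 5.42
tool_pos: [598.4, 85.9, 255.1]
tcp_rot: [-3.139, 0.768, 1.294]
contact_force: [0.5, 0.8, -3.3]
grip_width: 0.7
finger_force: 1.0
t 5.42 case [ -0.5 177.  255.1] a 44.0 side -0.001 F [ 0.5  0.8 -3.3] q [ 0.26  0.74  1.13 -0.64  1.7   0.6 ]
[176.84621903 253.99564328]
```

View pics/c3.png

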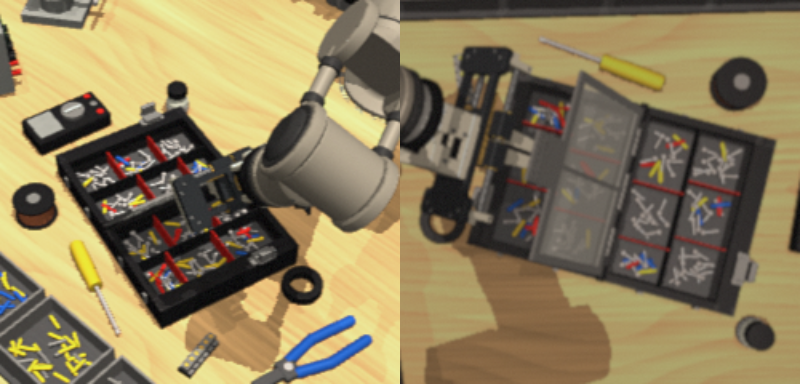

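The top panel shows the leaf raised to about 53°, with its tab near (545,150) on the fingertips at (515,150). The case hasn't moved. Continuing to 105°.

```bash
python3 -m creep '-.0017 -.0058 .0041 .0231 -.0066 0 0;-.0017 -.0058 .0041 .0231 -.0066 0 0;-.0017 -.0058 .0041 .0231 -.0066 0 0;-.0017 -.0058 .0041 .0231 -.0066 0 0;-.0017 -.0058 .0041 .0231 -.0066 0 0;-.0017 -.0058 .0041 .0231 -.0066 0 0;-.0017 -.0058 .0041 .0231 -.0066 0 0;-.0017 -.0058 .0041 .0231 -.0066 0 0'
python3 -m creep '-.0019 -.0067 .0029 .0273 -.0078 0 0;-.0019 -.0067 .0029 .0273 -.0078 0 0;-.0019 -.0067 .0029 .0273 -.0078 0 0;-.0019 -.0067 .0029 .0273 -.0078 0 0;-.0019 -.0067 .0029 .0273 -.0078 0 0;-.0019 -.0067 .0029 .0273 -.0078 0 0;-.0019 -.0067 .0029 .0273 -.0078 0 0;-.0019 -.0067 .0029 .0273 -.0078 0 0'
python3 -m creep '-.002 -.007 .0012 .0252 -.0072 0 0;-.002 -.007 .0012 .0252 -.0072 0 0;-.002 -.007 .0012 .0252 -.0072 0 0;-.002 -.007 .0012 .0252 -.0072 0 0;-.002 -.007 .0012 .0252 -.0072 0 0;-.002 -.007 .0012 .0252 -.0072 0 0;-.002 -.007 .0012 .0252 -.0072 0 0;-.002 -.007 .0012 .0252 -.0072 0 0'
python3 -m creep '-.0019 -.0066 -.0005 .0168 -.0048 0 0;-.0019 -.0066 -.0005 .0168 -.0048 0 0;-.0019 -.0066 -.0005 .0168 -.0048 0 0;-.0019 -.0066 -.0005 .0168 -.0048 0 0;-.0019 -.0066 -.0005 .0168 -.0048 0 0;-.0019 -.0066 -.0005 .0168 -.0048 0 0;-.0019 -.0066 -.0005 .0168 -.0048 0 0;-.0019 -.0066 -.0005 .0168 -.0048 0 0'
python3 - <<'E'
from plan import *
now(); print(tcp(105,0,203))
a=viewer.capture("scene");b=viewer.capture("top")
cv2.imwrite("pics/c4.png",np.hstack([cv2.resize(a[60:300,150:400],None,fx=1.6,fy=1.6),cv2.resize(b[110:350,200:450],None,fx=1.6,fy=1.6)])[:,:,::-1])
E
```

```text
time: 6.18
tool_pos: [584.8, 39.3, 287.9]
tcp_rot: [-3.14, 0.575, 1.293]
contact_force: [-0.0, 1.6, -0.9]
grip_width: 0.3
finger_force: 0.9
time: 6.85
tool_pos: [569.5, -14.2, 310.8]
tcp_rot: [-3.14, 0.347, 1.294]
contact_force: [0.2, 1.2, -1.8]
grip_width: 0.7
finger_force: 0.8
time: 7.52
tool_pos: [553.4, -70.1, 320.4]
tcp_rot: [-3.14, 0.138, 1.293]
contact_force: [-0.3, 1.5, -1.1]
grip_width: 0.7
finger_force: 0.7
time: 8.18
tool_pos: [538.3, -122.8, 316.1]
tcp_rot: [-3.14, -0.001, 1.293]
contact_force: [-0.3, 1.3, -0.7]
grip_width: 0.6
finger_force: 0.6
t 8.18 case [ -0.6 -40.1 316.1] a -0.1 side -0.002 F [-0.3  1.3 -0.7] q [-0.36  0.38  1.41  0.    1.36 -0.09]
[-40.62545159 315.22999035]
```

View pics/c4.png

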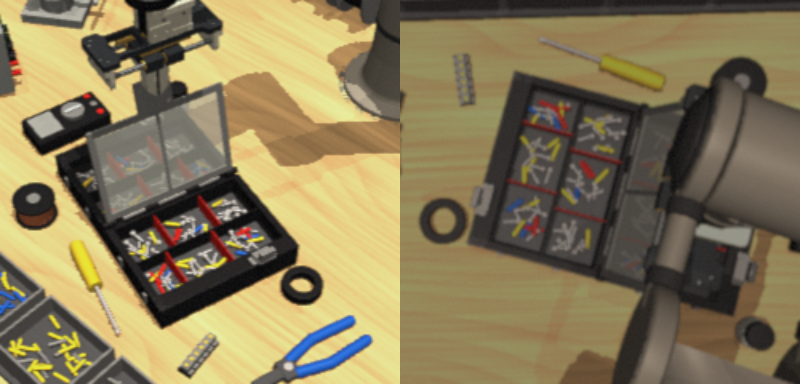

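The leaf is past vertical at about 105°, with its tab on the fingertips near (155,100) in the left panel. Nothing else has moved. Lowering it now.

```bash
python3 -m creep '-.0015 -.0051 -.0022 0 0 0 0;-.0015 -.0051 -.0022 0 0 0 0;-.0015 -.0051 -.0022 0 0 0 0;-.0015 -.0051 -.0022 0 0 0 0;-.0015 -.0051 -.0022 0 0 0 0;-.0015 -.0051 -.0022 0 0 0 0;-.0015 -.0051 -.0022 0 0 0 0;-.0015 -.0051 -.0022 0 0 0 0'
python3 -m creep '-.0013 -.0044 -.0034 0 0 0 0;-.0013 -.0044 -.0034 0 0 0 0;-.0013 -.0044 -.0034 0 0 0 0;-.0013 -.0044 -.0034 0 0 0 0;-.0013 -.0044 -.0034 0 0 0 0;-.0013 -.0044 -.0034 0 0 0 0;-.0013 -.0044 -.0034 0 0 0 0;-.0013 -.0044 -.0034 0 0 0 0'
python3 -m creep '-.001 -.0034 -.0043 0 0 0 0;-.001 -.0034 -.0043 0 0 0 0;-.001 -.0034 -.0043 0 0 0 0;-.001 -.0034 -.0043 0 0 0 0;-.001 -.0034 -.0043 0 0 0 0;-.001 -.0034 -.0043 0 0 0 0;-.001 -.0034 -.0043 0 0 0 0;-.001 -.0034 -.0043 0 0 0 0'
python3 -m creep '-.0007 -.0024 -.005 0 0 0 0;-.0007 -.0024 -.005 0 0 0 0;-.0007 -.0024 -.005 0 0 0 0;-.0007 -.0024 -.005 0 0 0 0;-.0007 -.0024 -.005 0 0 0 0;-.0007 -.0024 -.005 0 0 0 0;-.0007 -.0024 -.005 0 0 0 0;-.0007 -.0024 -.005 0 0 0 0'
python3 -m creep '-.0003 -.0012 -.0053 0 0 0 0;-.0003 -.0012 -.0053 0 0 0 0;-.0003 -.0012 -.0053 0 0 0 0;-.0003 -.0012 -.0053 0 0 0 0;-.0003 -.0012 -.0053 0 0 0 0;-.0003 -.0012 -.0053 0 0 0 0;-.0003 -.0012 -.0053 0 0 0 0;-.0003 -.0012 -.0053 0 0 0 0'
python3 - <<'E'
from plan import *
now(); print(tcp(170,0,191))
a=viewer.capture("scene");b=viewer.capture("top")
cv2.imwrite("pics/c5.png",np.hstack([cv2.resize(a[60:300,150:400],None,fx=1.6,fy=1.6),cv2.resize(b[110:350,200:450],None,fx=1.6,fy=1.6)])[:,:,::-1])
E
```

```text
time: 8.95
tool_pos: [526.4, -163.5, 298.4]
tcp_rot: [-3.14, 0.0, 1.293]
contact_force: [0.0, 1.3, 0.2]
grip_width: 0.8
finger_force: 0.5
time: 9.62
tool_pos: [516.0, -198.6, 271.2]
tcp_rot: [-3.14, 0.0, 1.293]
contact_force: [1.0, 0.8, 1.1]
grip_width: 0.4
finger_force: 0.5
time: 10.28
tool_pos: [508.1, -225.8, 236.8]
tcp_rot: [-3.14, 0.0, 1.293]
contact_force: [0.9, 0.2, 0.7]
grip_width: 0.5
finger_force: 0.4
time: 10.95
tool_pos: [502.5, -244.8, 196.7]
tcp_rot: [-3.14, 0.0, 1.293]
contact_force: [1.2, -0.7, 0.6]
grip_width: 0.3
finger_force: 0.4
time: 11.62
tool_pos: [500.1, -254.3, 154.3]
tcp_rot: [-3.14, 0.0, 1.293]
contact_force: [-0.1, 0.6, 0.3]
grip_width: 0.9
finger_force: 0.3
t 11.62 case [  -1.  -177.   154.3] a 0.0 side -0.001 F [-0.1  0.6  0.3] q [-0.61  0.55  1.6  -0.    0.99 -0.33]
[-178.16416038  154.12882132]
```

View pics/c5.png

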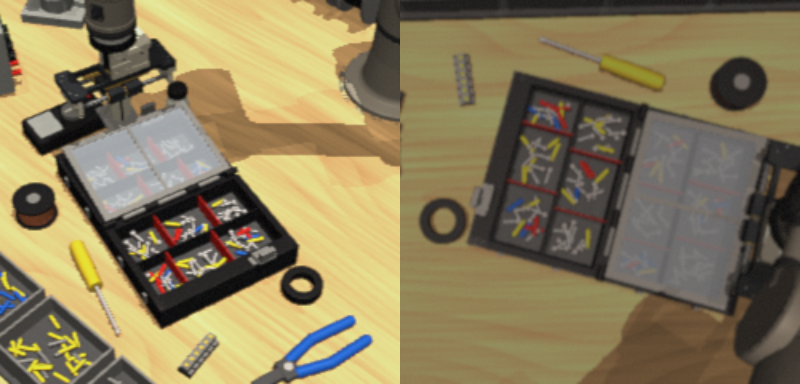

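The leaf is nearly down, about 10° above the right tray, in good contact. Pressing it flat gently.

```bash
python3 -m creep '0 0 -.005 0 0 0 0;0 0 -.005 0 0 0 0;0 0 -.005 0 0 0 0;0 0 -.005 0 0 0 0;0 0 -.005 0 0 0 0;0 0 -.003 0 0 0 0;0 0 -.002 0 0 0 0;0 0 0 0 0 0 0'
python3 -m creep '0 0 -.001 0 0 0 0;0 0 -.001 0 0 0 0;0 0 0 0 0 0 0'
python3 -m creep '0 0 -.001 0 0 0 0;0 0 0 0 0 0 0'; python3 -c "from plan import *;now()"
```

```text
time: 12.38
tool_pos: [500.0, -254.0, 124.2]
tcp_rot: [-3.139, -0.0, 1.293]
contact_force: [-0.4, 0.2, -0.2]
grip_width: 0.3
finger_force: 0.0
time: 12.63
tool_pos: [500.2, -254.2, 122.8]
tcp_rot: [-3.14, 0.0, 1.293]
contact_force: [-0.3, -0.4, -0.5]
grip_width: 0.6
finger_force: 0.0
time: 12.8
tool_pos: [500.3, -254.3, 121.9]
tcp_rot: [-3.141, 0.0, 1.293]
contact_force: [0.6, 0.3, 0.7]
grip_width: 0.3
finger_force: 0.0
t 12.8 case [  -0.9 -177.   121.9] a 0.0 side -0.001 F [0.6 0.3 0.7] q [-0.61  0.59  1.63 -0.    0.92 -0.33]
```

```bash
python3 -m creep '0 0 -.001 0 0 0 0;0 0 0 0 0 0 0'
python3 -m creep '0 0 -.001 0 0 0 0;0 0 0 0 0 0 0'
python3 -m creep '0 0 -.001 0 0 0 0;0 0 0 0 0 0 0'; python3 -c "from plan import *;now()"
```

```text
time: 12.97
tool_pos: [500.3, -254.3, 120.8]
tcp_rot: [-3.141, 0.0, 1.293]
contact_force: [0.3, -0.6, -0.0]
grip_width: 0.4
finger_force: 0.0
time: 13.13
tool_pos: [500.3, -254.3, 120.7]
tcp_rot: [-3.141, 0.001, 1.293]
contact_force: [-2.7, 0.8, 6.7]
grip_width: 0.6
finger_force: 3.4
time: 13.3
tool_pos: [500.3, -254.3, 120.5]
tcp_rot: [-3.141, 0.001, 1.294]
contact_force: [-3.3, 2.8, 13.8]
grip_width: 0.5
finger_force: 6.9
t 13.3 case [  -0.9 -177.   120.5] a 0.0 side -0.0 F [-3.3  2.8 13.8] q [-0.61  0.6   1.63 -0.    0.91 -0.33]
```

The leaf stopped at the expected height with 14 N pressing on it, so it lies flat on the rim. Next I lift off, look, and go outside the catch nub.

```bash
python3 -m creep '0 0 .02 0 0 0 0;0 0 .025 0 0 0 0;-.0169 -.0055 0 0 0 0 0;-.0169 -.0055 0 0 0 0 0;-.0169 -.0055 0 0 0 0 0;-.0169 -.0055 0 0 0 0 0;0 0 0 0 0 0 0;0 0 0 0 0 0 0'
python3 - <<'E'
from plan import *
now()
a=viewer.capture("scene");b=viewer.capture("top")
cv2.imwrite("pics/c6.png",np.hstack([cv2.resize(a[70:240,180:320],None,fx=2.8,fy=2.8),cv2.resize(b[140:310,320:460],None,fx=2.8,fy=2.8)])[:,:,::-1])
E
```

```text
time: 13.97
tool_pos: [432.4, -276.5, 164.0]
tcp_rot: [-3.141, 0.0, 1.292]
contact_force: [0.1, -0.6, -0.3]
grip_width: 0.6
finger_force: 0.0
t 13.97 case [ -60.  -217.1  164. ] a 0.0 side -0.001 F [ 0.1 -0.6 -0.3] q [-0.72  0.46  1.73 -0.    0.95 -0.44]
```

View pics/c6.png

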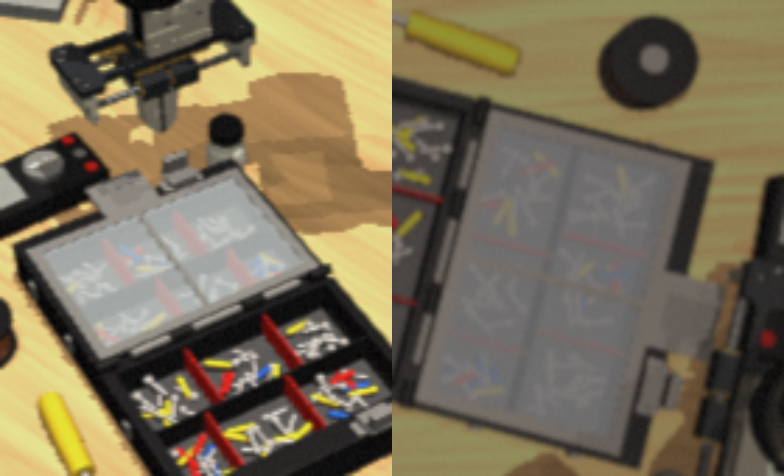

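The leaf lies flat on the right tray. The nub is at about (672,385) in the right panel, just inside the fingers. I'll descend and push the catch in.

```bash
python3 -m creep '0 0 -.016 0 0 0 0;0 0 -.016 0 0 0 0;.0014 .0048 0 0 0 0 0;.0014 .0048 0 0 0 0 0;.0006 .0019 0 0 0 0 0;.0006 .0019 0 0 0 0 0;0 0 0 0 0 0 0'
python3 -c "from plan import *;now()"
python3 -m creep '.0006 .0019 0 0 0 0 0;.0006 .0019 0 0 0 0 0;.0006 .0019 0 0 0 0 0;0 0 0 0 0 0 0'
python3 -c "from plan import *;now()"
python3 -m creep '.0006 .0019 0 0 0 0 0;.0006 .0019 0 0 0 0 0;.0006 .0019 0 0 0 0 0;0 0 0 0 0 0 0'
python3 -c "from plan import *;now()"
```

```text
time: 14.65
tool_pos: [437.2, -262.5, 132.6]
tcp_rot: [3.141, 0.001, 1.294]
contact_force: [-0.7, 0.4, -0.8]
grip_width: 0.5
finger_force: 0.0
t 14.65 case [ -59.2 -202.3  132.6] a 0.1 side 0.0 F [-0.7  0.4 -0.8] q [-0.69  0.5   1.77 -0.    0.87 -0.41]
time: 14.98
tool_pos: [438.6, -257.0, 132.1]
tcp_rot: [-3.141, 0.001, 1.293]
contact_force: [0.4, 0.1, 0.6]
grip_width: 0.3
finger_force: 0.1
t 14.98 case [ -59.4 -196.6  132.1] a 0.0 side -0.0 F [0.4 0.1 0.6] q [-0.68  0.5   1.77 -0.    0.86 -0.4 ]
time: 15.32
tool_pos: [440.2, -251.5, 131.9]
tcp_rot: [-3.141, 0.001, 1.294]
contact_force: [-0.5, -2.4, 1.4]
grip_width: 0.4
finger_force: 1.3
t 15.32 case [ -59.4 -190.9  131.9] a 0.1 side -0.001 F [-0.5 -2.4  1.4] q [-0.67  0.5   1.78 -0.    0.86 -0.39]
```

```bash
python3 -m creep '.0003 .001 0 0 0 0 0;0 0 0 0 0 0 0'
python3 -m creep '.0003 .001 0 0 0 0 0;0 0 0 0 0 0 0'
python3 - <<'E'
from plan import *
now()
a=viewer.capture("scene")
cv2.imwrite("pics/c7.png",cv2.resize(a[95:185,180:300],None,fx=6,fy=6,interpolation=cv2.INTER_CUBIC)[:,:,::-1])
E
```

```text
time: 15.48
tool_pos: [440.3, -251.3, 131.9]
tcp_rot: [-3.141, 0.002, 1.294]
contact_force: [-2.4, -6.1, 0.2]
grip_width: 0.9
finger_force: 3.5
time: 15.65
tool_pos: [440.4, -251.2, 132.0]
tcp_rot: [-3.141, 0.004, 1.294]
contact_force: [-5.6, -10.7, 0.4]
grip_width: 0.7
finger_force: 5.7
t 15.65 case [ -59.3 -190.5  132. ] a 0.2 side -0.001 F [ -5.6 -10.7   0.4] q [-0.67  0.5   1.78 -0.    0.86 -0.39]
```

The push stopped hard at y = -190.5, exactly the full 14 mm. I'll back off and check the result numerically, since the picture allowance is used up.

```bash
python3 -m creep '-.0011 -.0038 0 0 0 0 0;-.0028 -.0096 0 0 0 0 0;-.0028 -.0096 0 0 0 0 0;0 0 .03 0 0 0 0;0 0 .04 0 0 0 0;0 0 .04 0 0 0 0;-.035 .01 .01 0 0 0 0;-.035 .01 0 0 0 0 0'
python3 -m creep '-.03 .02 0 0 0 0 0;0 .04 0 0 0 0 0;0 .04 0 0 0 0 0;0 .04 0 0 0 0 0;0 .04 0 0 0 0 0;0 .04 0 0 0 0 0;0 .04 0 0 0 0 0;0 0 0 0 0 0 0'
python3 - <<'E'
from plan import *
now()
b0=cv2.imread("pics/top0.png"); b=viewer.capture("top")[:,:,::-1].copy(); a=viewer.capture("scene")[:,:,::-1].copy()
cv2.imwrite("pics/top8.png",b); cv2.imwrite("pics/scene8.png",a)
W=lambda x,y,z:C+x*EX+y*EY+[0,0,z]
def prof(im,n,x,ys,z):
    q=pix(n,[W(x,y,z) for y in ys]).astype(np.float32)
    return cv2.remap(im,q[:,0].reshape(1,-1),q[:,1].reshape(1,-1),cv2.INTER_LINEAR)[0].mean(1).round().astype(int)
ys=np.arange(-160,-212,-3); print(ys)
print('catch before',prof(b0,"top",-60,ys,80)); print('catch after ',prof(b,"top",-60,ys,80))
ys=np.arange(-196,-232,-2); print(ys); print('tab edge after',prof(b,"top",15,ys,55))
# case rim shift, bystanders: registered by template against first picture
for nm,(x0,y0,x1,y1) in dict(strip=(228,138,250,180),tape=(207,230,246,266),crimper=(160,160,208,255),driver=(285,128,370,170),reel=(390,142,434,182),meter=(440,198,493,276),jar=(406,303,440,333),case=(240,265,300,290),corner=(262,150,285,170)).items():
    r=cv2.matchTemplate(b[y0-8:y1+8,x0-8:x1+8],b0[y0:y1,x0:x1],cv2.TM_CCOEFF_NORMED); _,s,_,l=cv2.minMaxLoc(r); print(nm,l[0]-8,l[1]-8,round(s,2))
E
```

```text
time: 16.37
tool_pos: [365.2, -254.1, 255.1]
tcp_rot: [3.136, 0.004, 1.294]
contact_force: [-0.9, -0.4, -0.7]
grip_width: 0.4
finger_force: 0.0
time: 17.03
tool_pos: [332.9, 13.3, 251.9]
tcp_rot: [-3.139, -0.002, 1.301]
contact_force: [-0.4, 0.3, -0.3]
grip_width: 0.0
finger_force: 0.0
t 17.03 case [-235.5   34.   251.9] a -0.1 side -0.002 F [-0.4  0.3 -0.3] q [-0.19  0.03  2.05  0.    1.07  0.07]
[-160 -163 -166 -169 -172 -175 -178 -181 -184 -187 -190 -193 -196 -199
 -202 -205 -208 -211]
catch before [ 34  44  84 101 101 101  95  62  56  94  99 100 112 115 115 115 115 116]
catch after  [104 101  77  50  88 105 102 110 118 118 118 119 118 117 117 117 118 118]
[-196 -198 -200 -202 -204 -206 -208 -210 -212 -214 -216 -218 -220 -222
 -224 -226 -228 -230]
tab edge after [102 100  99 100 100  99  98  97  97 100 105 112 118 119 118 119 117 110]
strip 0 0 1.0
tape 0 0 1.0
crimper 0 0 1.0
driver 0 0 0.79
reel 0 0 1.0
meter 0 0 1.0
jar 0 0 1.0
case 0 -1 0.89
corner 0 0 0.86
```

```bash
python3 - <<'E'
from plan import *
a=cv2.imread("pics/scene8.png"); b=cv2.imread("pics/top8.png")
W=lambda x,y,z:C+x*EX+y*EY+[0,0,z]
def prof(im,n,P):
    q=pix(n,P).astype(np.float32)
    return cv2.remap(im,q[:,0].reshape(1,-1),q[:,1].reshape(1,-1),cv2.INTER_LINEAR)[0].mean(1).round().astype(int)
# side edge of the leaf (far end, case x=+118) and tab side edge (x=+30): where do they cross, at z=55
xs=np.arange(16,46,2); print(xs)
for y in(-197,-207,-213): print('tab side scene',y,prof(a,"scene",[W(x,y,55) for x in xs]),'top',prof(b,"top",[W(x,y,55) for x in xs]))
ys=np.arange(-200,-236,-2); print(ys)
for x in(-10,10): print('tab end scene',prof(a,"scene",[W(x,y,55) for y in ys]),'top',prof(b,"top",[W(x,y,55) for y in ys]))
E
```

```text
[16 18 20 22 24 26 28 30 32 34 36 38 40 42 44]
tab side scene -197 [138 143 143 142 135 121 112 118 127 127 121 129 135 134 117] top [100 100 100 101 102 104 110 116 120 122 123 123 122 122 121]
tab side scene -207 [128 138 142 141 130 100  62  30  16  13  12  13  13  10   9] top [ 99 100  99  98 100 101 108 113 117 120 121 122 121 121 123]
tab side scene -213 [132 132 136 143 136 107  72  36  18  12  12  12  12  15  14] top [ 99  98  98  98  98 102 106 111 115 118 119 120 121 122 122]
[-200 -202 -204 -206 -208 -210 -212 -214 -216 -218 -220 -222 -224 -226
 -228 -230 -232 -234]
tab end scene [137 132 130 129 129 132 138 146 162 179 185 186 187 174 164 166 168 170] top [ 99  97  96  94  95  95  97 100 106 112 116 117 115 116 115 112 104  82]
tab end scene [127 125 125 123 126 126 129 126 111  73  37  23  23  25  27  29  36  42] top [ 97  98  99  97  96  97  98 101 106 112 117 118 119 118 118 111  91  60]
```

Both views put the tab's edge at 217–218 mm out at z = 55, so the leaf is flat. The catch has moved 14 mm, and the case and bystanders haven't moved. Handing in.

```bash
python3 -c "from plant import order; print(order.close_job())"
```

```text
the job is handed in; nothing more can be done
None
```

The leaf is swung over and lies flat on the right tray, the right catch is fully in (14 mm), and camera checks show the case and bench items where they were; the job was handed in with about 17 s on the robot's clock, and no verdict came back.

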